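# Index the sample changer with its ratchet lever

## Robot

A 6-joint arm with a two-finger parallel gripper is mounted at the origin on a cart in front of the work surface, level with it; the furniture and walls round the work are solid. World frame = base frame: x ahead of the robot, y to its left, z up, the work surface at z = 0. Lengths are in mm, angles in rad, forces in N, time in s.
With the tool pointing down it reaches from about 350 to 975 mm from the base axis. Payload 7.1 kg.
Tool frame: the origin (TCP) lies at the very end of the fingers, on their centre line; the grasp point (between the pads) lies tcp_to_grasp behind it (tcp_to_grasp is the distance from the TCP to the grasp point, in mm); z points along the fingers, x is the direction in which the jaws open and shut, and the axes are right-handed (so a half turn about z gives the same grasp; the last joint's range is limited). The gripper opens to 88 mm and grips with 3 to 60 N. Pads are 20 mm wide; open, the fingers measure 115 mm over their backs; the gripper's body (75 mm by 178 mm) begins 61 mm behind the grasp point.
Start: joints at [-1.335, 0.423, 1.63, -0, 1.089, -0.019], TCP at [157.551, -604.799, 222.675] pointing down, gripper open.
Joint ranges: [-3, 3], [-0.9, 2.11], [0.09, 2.58], [-1.31, 4.45], [0.11, 2.69], [-2.54, 2.54]. Speed limits (rad/s): [2.39, 2.39, 3.01, 3.14, 3.14, 3.14].

## Interface

Orientations are given as a rotation vector (axis times angle).
In Python, from workcell import get_obs, get_image, close_job, recognise, mark_of, tcp_to_grasp gives the robot as it stands. The module is installed in compiled form; this text tells all that it offers.
- The arm moves only by the tool move_arm, never from a script. Its argument "motion" is a list of rows, each a list of 7 numbers: the shift along the world's x, y, z in mm, then the turn, a rotation vector about the world's x, y, z in rad, then the finger opening in mm, from 0 to 87.8. A call has 1 to 5 rows; each row is the pose to reach, as a shift and turn from the pose commanded when the call began; what a row does not reach only later rows make up. A row lasts 1/12 s, in which the tool goes at most 41.7 mm and 7.16 degrees, less where a joint would pass 70% of its speed; a pose out of reach is approached as far as the arm can. A call with a gripper value outside its range is refused whole. The fingers move at their own pace and stop on an object; the grip force is fixed at half the most. Time passes only in rows, so rows that repeat a pose let the fingers close. It gives the time, the measured TCP pose, the force and the opening at its end, in the units of the state.
- get_obs(): the state, without advancing time (a new reading comes with each control period).
- get_image(name): name is "scene" or "side" or "wrist"; returns a dict with "color" (384x512x3 uint8, red, green, blue), "mtx" (3x3 intrinsics, pixels), "camera_from_world" (4x4, takes a point from world to camera coordinates). Camera axes: x right, y up, looking along -z (the intrinsics and any distortion apply to the point x, -y, -z); pixel columns grow to the right and rows downward; lengths in mm; the calibration is good to about 2 mm. The wrist camera is an equidistant fisheye: a pixel r from the principal point sees the ray r / f radians off the axis. A picture is of the moment at which its call begins. There is no depth.
- close_job(): hands the job in, once; it reports no verdict.
Trained networks look in a picture, given as the dict that the camera call returned (one of the last four; its "shot" number tells which), for a name from the list of things; names that differ only in an ending like _2 or _b are one class to them, and where a whole thing is asked for, a point or a joint stands for the part that bears it (a point fixed in the world has none). Each returns a list of dicts, best first, with "p" (0 to 1); they miss things now and then, are a little off and sometimes report something else, mostly with a low value. They report only what shows in the picture. A call takes as long as a camera call. They do not tell look-alikes from the thing itself.
- recognise(picture, label): "bbox" ([centre column, centre row, width, height] in pixels, round what is visible of it).
- mark_of(picture, label): "location" ([row, column] in pixels: a listed point, or the origin of a listed thing).
The state is a dict: "t": time; "qpos": joint angles; "qvel": joint speeds; "joint_torque": joint torques, N m; "ee_pos": TCP position; "orientation": TCP orientation; "ft_force": force on the tool from outside, world axes, zero at the start; "moment": the same for the moment, N m; "width": finger opening in mm.
Only numpy, scipy, OpenCV 4.12 (cv2) and the standard library are available. Lean on these libraries where they do the work, as an engineer would, in place of code of your own. Each camera call takes 0.05 s, during which the arm holds its last target. There are 200 camera calls.

## Task

Step the sample changer round with its hand lever until the red-capped tube stands right in front of the lens of the black reading head (the changer cannot be turned back, so not one place too far), then leave the lever home and let go. For each step draw the lever until you feel it come up against its soft, sprung rubber stop, stopping there before you squeeze that flat, and guide the lever all the way home again, never letting it snap back. Do not touch the tubes or the turntable, and leave the bottles and the green case where they are.

Things in the scene. Friction and masses are not known exactly. Their poses are not given: they have to be found in the camera images.
- changer: Fixed sample changer: round white base, 250 mm across, 18 mm high. Origin on the turntable's axis at bench level, z up. Bearings are counter-clockwise from its own x axis seen from above. The black reading head stands at bearing 72 deg, 100 to 150 mm from the axis, 160 mm high. The lever's grip is at bearing 213 deg at home and is drawn clockwise (bearing falls), past the robot's side.
- rotor: Turntable of the changer with 10 tube places 36 deg apart on a circle of 66 mm radius, above a steel ratchet plate of 98 mm radius. Origin on the axis at bench level, z up; its frame turns with it. Each complete lever stroke steps it clockwise (from above) by one place, 36 deg; a fixed pawl stops it turning back. Its own top is at 107 mm; the tubes in it reach 165 mm.
- lever (a joint): Hand lever, rad: 0 home (held by a spring), growing as drawn, limit 1.18. First comes free play, set differently each time: 0.05 to 0.34 rad at about 1 N at the grip, then 4 N, soon 5 to 6 N with the turntable. 0.68 rad past the play the turntable's pawl clicks in; an earlier end of stroke is lost, the turntable falls back. Bring it back below 0.04 each time or the next tooth is missed.
- lever_grip (a point): Centre of the lever's upright black grip: round, slightly barrelled, 23 mm diameter, 85 to 134 mm above the bench (this point at 109 mm), on a 10 mm steel post. It moves on a circle of 145 mm radius about the changer's axis. It can be pinched from above; it is round, so it can turn between the fingers. Let go away from home, it snaps back at about 9 rad/s.
- end_stop: Aluminium stop block, 18 x 16 mm, 54 mm high, on the base at bearing about 127 deg, 115 mm from the axis, with a sprung rubber buffer. The lever's pawl carrier (a block outside the ratchet plate) meets it 0.025 rad after the click; from there the force at the grip grows by 1.3 N per mm of grip travel (6 N at first). 15 N on the buffer (7 mm, 9 mm at the grip) squeezes it flat: too far. Origin as body changer.
- read_spot (a point): The reading place: on the tube circle (66 mm radius) at bearing 72 deg, straight in front of the lens, 105 mm above the bench.
- red_tube_mid (a point): Centre, half-way up, of the tube with the red cap: white screw tube 113 mm high, 31 mm diameter (cap 35 mm), standing loosely in one of the turntable's places with its foot 48 mm above the bench. It starts 2, 3 or 4 places before the reading place (at bearing 144, 180 or 216 deg), swapped at random with the other two.
- orange_tube_mid (a point): Centre of the tube with the orange cap, 114 mm high, otherwise alike.
- blue_tube_mid (a point): Centre of the tube with the blue cap, 117 mm high, otherwise alike.
- amber_bottle: Bystander: orange bottle with a red cap, 36 mm diameter, 75 mm high; origin at the centre of its foot.
- buffer_bottle: Bystander: white bottle with a green band, 44 mm diameter, 90 mm high; origin at the centre of its foot.
- green_case: Bystander: green slide case, 30 x 85 x 34 mm; origin at the centre of its underside.
Not all that is in view belongs to the job. Of the things that look like the part that bears blue_tube_mid, the smallest one is meant.

How it is judged (in metres and radians):
On the way, in this order (a step that is already met when the one before it is completed fails the run):
1. the lever has been drawn for a first working stroke (value of joint lever above 0.6 rad), for 0.02 s.
2. the red-capped tube stands in front of the reading head, with the lever back home (horizontal distance between red_tube_mid and read_spot below 0.006 m and value of joint lever below 0.06 rad), for 0.2 s.
At the end, for the whole second after the job is handed in: The red-capped tube's centre is within 6 mm (horizontally) of the reading place, all three tubes stand upright within 7 deg in their places, the turntable is still, and the lever is home within 0.06 rad (all of step 2 and angle between each of red_tube_mid, orange_tube_mid, blue_tube_mid's own z axis and vertical below 0.12 rad and value of joint lever above -0.06 rad and angular speed of rotor below 0.05 rad/s and linear speed of red_tube below 0.02 m/s); the robot touches nothing.
It fails at once if the lever was forced: more than 15 N on the stroke's rubber stop, which squeezes it flat (contact force between end_stop and anything else above 15 N).
It fails at once if the lever was let snap back (faster than 4.5 rad/s) (velocity of joint lever below -4.5 rad/s).
It fails at once if the robot touched the turntable (contact force between any of the fingers, the arm and rotor above 1 N).
It fails at once if the robot touched a tube (contact force between any of the fingers, the arm and red_tube above 1 N or contact force between any of the fingers, the arm and orange_tube above 1 N or contact force between any of the fingers, the arm and blue_tube above 1 N).
It fails at once if a bottle or the green case was moved by more than 20 mm (distance of any of amber_bottle, buffer_bottle, green_case from where it was at the start of the episode above 0.02 m).
It also fails if it takes over 67 s, if anything falls off the work surface, if the arm or the gripper's body presses on something with over 40 N, if the wrist force passes 120 N, or if a joint passes its speed limit or range.

## Working session

There is one attempt and no reset: what is moved stays moved. The work goes in short steps, Python scripts to look and compute and a tool call to move; the robot and the scene stay as the last step left them, time stands still between calls to the robot, and variables do not carry over. Pictures are saved under pics/ and viewed, about 8 in all and at most 12, crops included, and the job is handed in when it is done.

Besides the shell and the picture viewer there is one more tool, called after "Emit:" as name(argument=value, ...), one argument or row to a line, values as JSON. move_arm: Moves the arm, as the interface text tells. Its arguments: {"type":"object","properties":{"motion":{"type":"array"}},"required":["motion"]}

```bash
mkdir -p pics; cat > h.py <<'E'
import numpy as np, cv2
from workcell import *
def save(im,name,crop=None,scale=1):
    c=im["color"][:,:,::-1]
    if crop: c=c[crop[1]:crop[3],crop[0]:crop[2]]
    if scale!=1: c=cv2.resize(c,None,fx=scale,fy=scale,interpolation=cv2.INTER_CUBIC)
    cv2.imwrite("pics/"+name,c)
def proj(im,P,fish=False):
    P=np.atleast_2d(P); T=np.array(im["camera_from_world"]);K=np.array(im["mtx"])
    c=P@T[:3,:3].T+T[:3,3]; x,y,z=c[:,0],-c[:,1],-c[:,2]
    if fish:
        r=np.hypot(x,y)+1e-9;th=np.arctan2(r,z);u,v=x/r*th,y/r*th
    else: u,v=x/z,y/z
    return np.c_[K[0,0]*u+K[0,2],K[1,1]*v+K[1,2]]
def ray(im,uv,fish=False):
    T=np.array(im["camera_from_world"]);K=np.array(im["mtx"])
    u=(uv[0]-K[0,2])/K[0,0];v=(uv[1]-K[1,2])/K[1,1]
    if fish:
        th=np.hypot(u,v)+1e-9; d=np.array([u/th*np.sin(th),-v/th*np.sin(th),-np.cos(th)])
    else: d=np.array([u,-v,-1.])
    d=T[:3,:3].T@d; return -T[:3,:3].T@T[:3,3], d/np.linalg.norm(d)
def tri(rs):
    A=np.zeros((3,3));b=np.zeros(3)
    for o,d in rs:
        M=np.eye(3)-np.outer(d,d);A+=M;b+=M@o
    p=np.linalg.solve(A,b); return p,[np.linalg.norm((np.eye(3)-np.outer(d,d))@(p-o)) for o,d in rs]
def atz(r,z): o,d=r; return o+d*(z-o[2])/d[2]
E
python3 - <<'E'
from h import *
print(tcp_to_grasp, get_obs())
ims={n:get_image(n) for n in("scene","side","wrist")}
a=[ims[n]["color"][:,:,::-1] for n in ims]
for n in ims:save(ims[n],n+"0.png")
R={}
for l in["changer","rotor","lever_grip","end_stop","read_spot","red_tube_mid","orange_tube_mid","blue_tube_mid","amber_bottle","buffer_bottle","green_case"]:
    for n in ims:
        m=[(np.round(x["location"][::-1],1).tolist(),round(x["p"],2)) for x in mark_of(ims[n],l)[:4]]
        print(l,n,m)
        if m:R[n,l]=m[0][0]
    rs=[ray(ims[n],R[n,l],n=="wrist") for n in("scene","side") if(n,l) in R]
    if len(rs)==2:p,e=tri(rs);print("   tri",p.round(1),np.round(e,1))
E
```

```text
18.700000000000003 {'t': 0.0, 'qpos': array([-1.33502962e+00,  4.23840644e-01,  1.63068248e+00,  4.37760113e-06,
        1.08859509e+00, -1.89937689e-02]), 'qvel': array([ 0.00041024, -0.00094891, -0.0005789 , -0.00033182,  0.0014905 ,
        0.00092647]), 'joint_torque': array([-1.86892081e-03, -5.44624937e+01, -2.73665750e+01,  6.43539196e-02,
        2.28288188e-02, -1.00308598e-04]), 'ee_pos': array([ 157.40902193, -604.28125126,  221.90477482]), 'orientation': array([-2.48488577e+00,  1.92065631e+00,  1.86343567e-03]), 'ft_force': array([-0.11128075,  0.09002822, -0.33417653]), 'moment': array([-0.00272922,  0.00740792,  0.00026328]), 'width': 87.42856568212837}
changer scene [([244.6, 234.7], 0.81)]
changer side [([269.6, 251.6], 0.6), ([302.4, 240.7], 0.54)]
changer wrist []
   tri [579.5  89.2  -8.2] [1.1 1.1]
rotor scene [([241.6, 235.3], 0.76)]
rotor side [([273.3, 256.8], 0.68)]
rotor wrist []
   tri [575.7 112.5   7.3] [1. 1.]
lever_grip scene [([294.8, 202.0], 0.84), ([254.2, 202.2], 0.64)]
lever_grip side [([318.7, 188.7], 0.51)]
lever_grip wrist []
   tri [458.5  21.6
[... 607 characters left out ...]
 271.1], 0.89), ([212.5, 260.3], 0.89)]
blue_tube_mid side [([315.4, 322.2], 0.84), ([305.1, 224.5], 0.73), ([356.7, 310.3], 0.71), ([293.2, 209.3], 0.5)]
blue_tube_mid wrist []
   tri [504.  251.    3.8] [26.2 26.2]
amber_bottle scene [([256.1, 204.3], 0.64)]
amber_bottle side [([237.0, 205.3], 0.53)]
amber_bottle wrist []
   tri [631.3 -65.5 -14.8] [6.7 6.7]
buffer_bottle scene [([268.6, 204.0], 0.44)]
buffer_bottle side [([258.3, 194.2], 0.73), ([268.5, 252.5], 0.16)]
buffer_bottle wrist []
   tri [579.5 -63.8  10.2] [0.4 0.4]
green_case scene [([328.0, 185.7], 0.7), ([295.5, 201.4], 0.3)]
green_case side [([287.7, 132.6], 0.76)]
green_case wrist []
   tri [ 457.5 -272.9    3.8] [1.9 1.9]
```

```bash
python3 - <<'E'
import cv2,numpy as np
a=cv2.imread("pics/scene0.png")[130:330,150:390];b=cv2.imread("pics/side0.png")[90:390,180:420]
a=cv2.resize(a,None,fx=1.6,fy=1.6*1,interpolation=2);b=cv2.resize(b,None,fx=1.6,fy=1.6,interpolation=2)
c=np.zeros((480,768,3),np.uint8);c[:a.shape[0],:384]=a;c[:b.shape[0],384:]=b
cv2.imwrite("pics/c1.png",c)
E
```

```text
(no output)
```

View pics/c1.png

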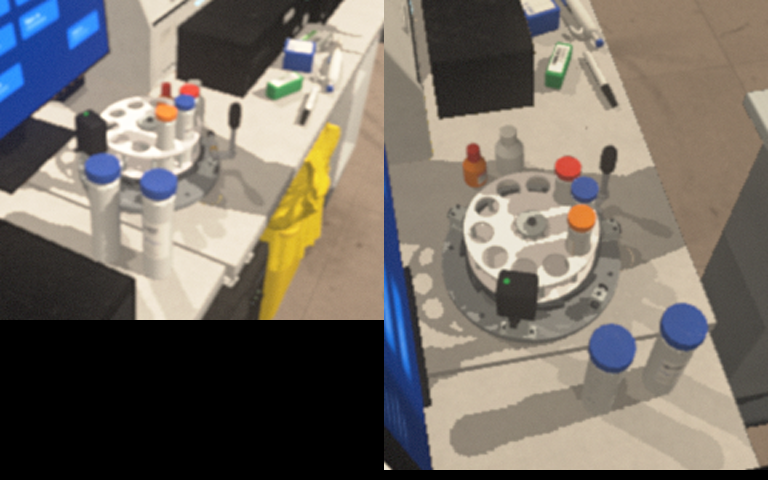

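View pics/scene0.png

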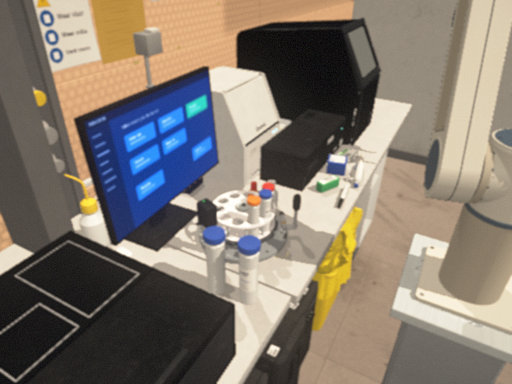

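Side view: the red cap (crop 568,168 → side 295,195) is furthest from the head, then blue (585,190) and orange (581,215). The reading head is at (516,295) and the lever grip at (608,160). The candidates are:
- **Red:** the changer tube, or the amber bottle with its red cap at crop (473,155). I choose the tube in the turntable.
- **Blue:** the small tube in the turntable, or the two tall tubes at (612,350) and (683,325). I choose the one in the turntable.
- **Grip:** the black barrel at (608,160), or the black pen at (600,80). I choose the barrel.

I'm moving over the grip now.

Emit:
move_arm(
  motion=[
    [17, 35, 2, 0, 0, 0.03, 87],
    [34, 70, 4, 0, 0, 0.06, 87],
    [51, 105, 6, 0, 0, 0.09, 87],
    [68, 140, 8, 0, 0, 0.12, 87],
    [85, 174, 10, 0, 0, 0.15, 87],
  ],
)

```text
t: 2.22
ee_pos: [242.9, -429.1, 232.7]
orientation: [-2.623, 1.728, -0.0]
ft_force: [0.5, -0.2, 0.2]
width: 87.0
```

Emit:
move_arm(
  motion=[
    [17, 35, 2, 0, 0, 0.03, 87],
    [34, 70, 4, 0, 0, 0.06, 87],
    [51, 105, 6, 0, 0, 0.09, 87],
    [68, 140, 8, 0, 0, 0.12, 87],
    [85, 174, 10, 0, 0, 0.15, 87],
  ],
)

```text
t: 2.63
ee_pos: [327.9, -255.1, 243.0]
orientation: [2.746, -1.527, 0.001]
ft_force: [1.1, -0.2, -0.1]
width: 87.3
```

Emit:
move_arm(
  motion=[
    [17, 35, 2, 0, 0, 0.03, 87],
    [34, 70, 4, 0, 0, 0.06, 87],
    [51, 105, 6, 0, 0, 0.09, 87],
    [68, 140, 8, 0, 0, 0.12, 87],
    [80, 174, 10, 0, 0, 0.14, 87],
  ],
)

```text
t: 3.05
ee_pos: [408.7, -80.9, 253.2]
orientation: [-2.846, 1.33, -0.002]
ft_force: [0.7, -0.6, 0.3]
width: 87.0
```

```bash
cat > m.py <<'E'
from h import *
from scipy.optimize import least_squares
ims={n:get_image(n) for n in("scene","side","wrist")}
o=get_obs();print(o["t"],o["ee_pos"].round(1),o["orientation"].round(3),o["ft_force"].round(2))
save(ims["wrist"],"wrist1.png")
R={}
for l in["changer","rotor","lever_grip","end_stop","read_spot","red_tube_mid","orange_tube_mid","blue_tube_mid"]:
    for n in ims:
        R[n,l]=[(x["location"][::-1],x["p"]) for x in mark_of(ims[n],l)[:4] if x["p"]>.4]
        print(l,n,[(np.round(a).tolist(),round(p,2)) for a,p in R[n,l]])
def mod(q):
    x,y,a=q; f=lambda r,b,z:[x+r*np.cos(a+np.radians(b)),y+r*np.sin(a+np.radians(b)),z]
    return {"changer":[x,y,0],"rotor":[x,y,0],"lever_grip":f(145,213,109),"read_spot":f(66,72,105),"end_stop":[x,y,0],
     "red_tube_mid":f(66,216,104.5),"blue_tube_mid":f(66,180,106.5),"orange_tube_mid":f(66,144,105)}
def res(q):
    out=[]
    for l,P in mod(q).items():
        for n in ims:
            if R[n,l]:
                p=proj(ims[n],P,n=="wrist")[0]
                d=min((np.array(a)-p for a,_ in R[n,l]),key=np.linalg.norm)
                out+=list(d)
    return np.array(out)
s=least_squares(res,[578,100,0],loss="soft_l1",f_scale=2)
print(s.x,s.cost); 
for l,P in mod(s.x).items(): print(l,np.round(P,1),{n:proj(ims[n],P,n=="wrist")[0].round().tolist() for n in ims})
for a,b in(((315.4,322.2),(212.5,260.3)),((356.7,310.3),(247.1,271.1))):
    p,e=tri([ray(ims["side"],a),ray(ims["scene"],b)]);print("decoy",p.round(),np.round(e,1))
E
python3 m.py
```

```text
3.2 [408.3 -80.7 253. ] [-2.848e+00  1.325e+00 -1.000e-03] [-0.52 -0.3  -0.6 ]
changer scene [([243.0, 236.0], 0.82)]
changer side [([271.0, 251.0], 0.6)]
changer wrist []
rotor scene [([243.0, 236.0], 0.6)]
rotor side [([272.0, 253.0], 0.81)]
rotor wrist [([224.0, 12.0], 0.72)]
lever_grip scene [([296.0, 200.0], 0.51)]
lever_grip side [([318.0, 190.0], 0.56)]
lever_grip wrist [([208.0, 86.0], 0.66)]
end_stop scene [([255.0, 204.0], 0.46)]
end_stop side []
end_stop wrist []
read_spot scene [([222.0, 213.0], 0.94)]
read_spot side [([270.0, 254.0], 0.79)]
read_spot wrist []
red_tube_mid scene [([267.0, 203.0], 0.53)]
red_tube_mid side [([292.0, 208.0], 0.81)]
red_tube_mid wrist []
orange_tube_mid scene [([251.0, 218.0], 0.76)]
orange_tube_mid side [([302.0, 240.0], 0.74)]
orange_tube_mid wrist []
blue_tube_mid scene [([212.0, 263.0], 0.96), ([246.0, 267.0], 0.95), ([263.0, 212.0], 0.7), ([328.0, 186.0], 0.43)]
blue_tube_mid side [([320.0, 324.0], 0.71), ([359.0, 310.0], 0.59), ([306.0, 221.0], 0.5)]
blue_tube_mid wrist [([183.0, 5.0], 0.56)]
[ 5.75330389e+02  9.95119705e+01 -4.91294063
[... 229 characters left out ...]
er_grip [453.3  21.1 109. ] {'scene': [297.0, 202.0], 'side': [321.0, 189.0], 'wrist': [208.0, 86.0]}
read_spot [596.  162.2 105. ] {'scene': [225.0, 214.0], 'side': [269.0, 256.0], 'wrist': [198.0, -77.0]}
end_stop [575.3  99.5   0. ] {'scene': [244.0, 235.0], 'side': [272.0, 253.0], 'wrist': [234.0, -8.0]}
red_tube_mid [521.7  61.  104.5] {'scene': [268.0, 203.0], 'side': [294.0, 209.0], 'wrist': [222.0, 14.0]}
blue_tube_mid [509.3  99.8 106.5] {'scene': [265.0, 211.0], 'side': [304.0, 223.0], 'wrist': [186.0, 3.0]}
orange_tube_mid [522.1 138.6 105. ] {'scene': [254.0, 218.0], 'side': [303.0, 240.0], 'wrist': [169.0, -23.0]}
decoy [538. 302.  84.] [2.2 2.2]
decoy [454. 291.  80.] [0.6 0.6]
```

View pics/wrist1.png

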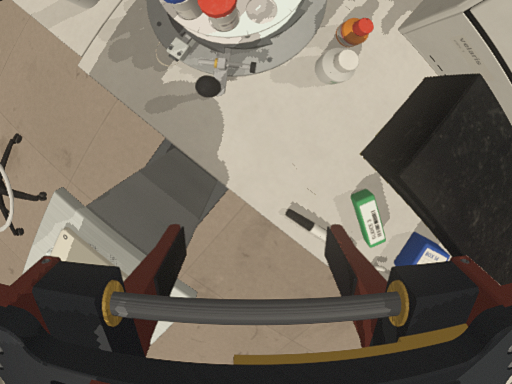

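The wrist view shows the black grip at (208,86), with the red cap at (218,8) and blue further left. The red tube is at bearing 216, so four strokes are needed. I'll move closer and triangulate the grip.

Emit:
move_arm(
  motion=[
    [15, 30, -15, 0, 0, 0, 87],
    [30, 60, -30, 0, 0, 0, 87],
    [30, 60, -30, 0, 0, 0, 87],
  ],
)

```text
t: 4.65
ee_pos: [438.4, -19.7, 220.9]
orientation: [-2.846, 1.33, 0.003]
ft_force: [-0.5, -0.4, -0.0]
width: 86.8
```

```bash
sed -i 's/wrist1/wrist2/' m.py; cat >> m.py <<'E'
im=ims["wrist"]; print("wrist grip at z109",[atz(ray(im,a,True),109).round(1) for a,_ in R["wrist","lever_grip"]])
print("tri all",tri([ray(ims[n],R[n,"lever_grip"][0][0],n=="wrist") for n in ims if R[n,"lever_grip"]]))
print(proj(im,[[453.3,21.1,134],[453.3,21.1,109],[453.3,21.1,85]],True))
save(im,"w2c.png",(100,60,420,300),2)
E
python3 m.py
```

```text
4.8 [437.3 -22.7 222.6] [ 2.845e+00 -1.330e+00 -1.000e-03] [-0.35 -0.23 -0.09]
changer scene [([244.0, 236.0], 0.93)]
changer side [([269.0, 256.0], 0.62)]
changer wrist [([254.0, 24.0], 0.95)]
rotor scene [([244.0, 234.0], 0.64)]
rotor side [([272.0, 252.0], 0.84)]
rotor wrist []
lever_grip scene [([296.0, 202.0], 0.6)]
lever_grip side [([318.0, 190.0], 0.54)]
lever_grip wrist [([232.0, 147.0], 0.57)]
end_stop scene []
end_stop side [([286.0, 132.0], 0.7)]
end_stop wrist []
read_spot scene [([224.0, 217.0], 0.81)]
read_spot side [([270.0, 253.0], 0.58)]
read_spot wrist []
red_tube_mid scene [([264.0, 204.0], 0.62), ([293.0, 201.0], 0.57)]
red_tube_mid side [([292.0, 211.0], 0.81), ([272.0, 255.0], 0.58)]
red_tube_mid wrist [([247.0, 63.0], 0.7), ([350.0, 114.0], 0.54)]
orange_tube_mid scene [([253.0, 216.0], 0.85)]
orange_tube_mid side [([303.0, 241.0], 0.74), ([271.0, 252.0], 0.71)]
orange_tube_mid wrist [([185.0, 12.0], 0.56)]
blue_tube_mid scene [([264.0, 211.0], 0.66), ([244.0, 270.0], 0.6), ([215.0, 261.0], 0.58)]
blue_tube_mid side [([361.0, 312.0], 0.69), ([305.0, 221.0], 0.5
[... 685 characters left out ...]
[253.0, 24.0]}
red_tube_mid [522.9  59.9 104.5] {'scene': [268.0, 203.0], 'side': [294.0, 209.0], 'wrist': [247.0, 62.0]}
blue_tube_mid [510.5  98.8 106.5] {'scene': [265.0, 211.0], 'side': [304.0, 222.0], 'wrist': [206.0, 47.0]}
orange_tube_mid [523.3 137.5 105. ] {'scene': [254.0, 217.0], 'side': [302.0, 239.0], 'wrist': [184.0, 15.0]}
decoy [538. 302.  84.] [2.2 2.2]
decoy [454. 291.  80.] [0.6 0.6]
wrist grip at z109 [array([453.6,  19.4, 109. ])]
tri all (array([456.36893496,  19.19263679, 105.64705818]), [np.float64(0.7563649733428143), np.float64(3.422110911547987), np.float64(3.3148383206612895)])
[[228.15901235 150.22712763]
 [230.53768167 145.80841823]
 [232.46293391 142.24459654]]
```

View pics/w2c.png

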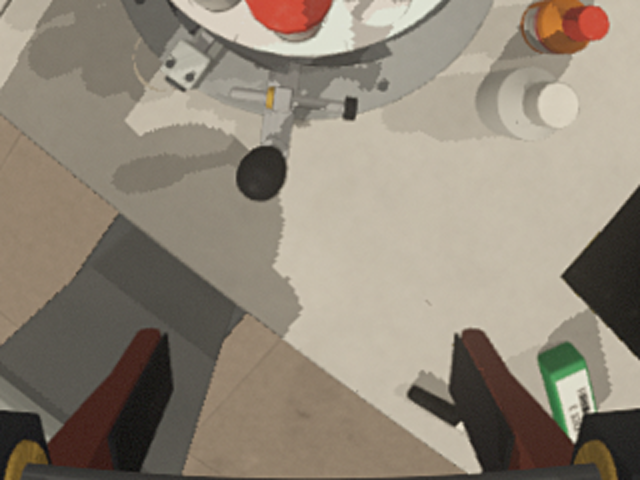

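The crop confirms the grip: the black knob at crop (262,172), on the lever's arm by the pawl carrier. The pen lies elsewhere. Next I descend and pinch.

Emit:
move_arm(
  motion=[
    [8, 21, 0, 0, 0, 0, 87],
    [16.5, 43, -20, 0, 0, 0, 87],
    [16.5, 43, -55, 0, 0, 0, 87],
    [16.5, 43, -90, 0, 0, 0, 87],
    [16.5, 43, -124, 0, 0, 0, 87],
  ],
)

```text
t: 6.42
ee_pos: [454.5, 20.7, 97.7]
orientation: [-2.845, 1.331, -0.002]
ft_force: [0.5, -0.7, 0.4]
width: 86.6
```

```bash
python3 - <<'E'
from h import *
im=get_image("wrist");save(im,"w3.png",(100,60,420,384),1.8);o=get_obs();print(o["ee_pos"],o["ft_force"])
print([x for x in mark_of(im,"lever_grip")][:2],[atz(ray(im,x["location"][::-1],True),109) for x in mark_of(im,"lever_grip")][:2])
E
```

```text
[450.28886523  20.37481194  92.03126245] [-1.02340611 -0.13505983 -4.41155582]
[{'location': [249.7, 250.4], 'p': 0.64}] [array([452.39880265,  22.03791428, 109.        ])]
```

View pics/w3.png

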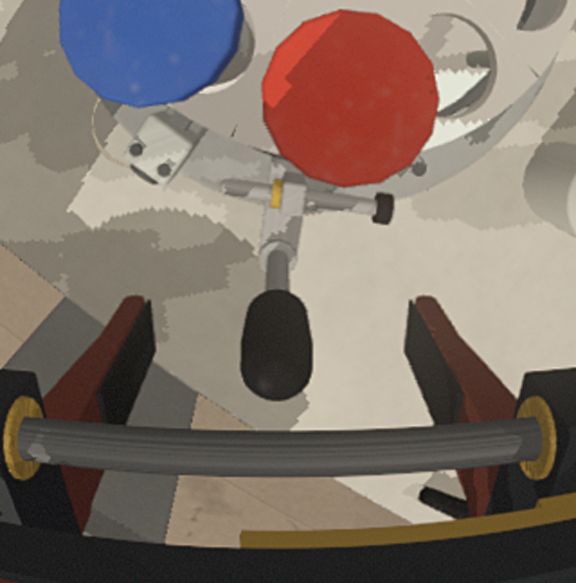

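The grip stands between the finger pads, so I'm closing on it.

Emit:
move_arm(
  motion=[
    [0, 0, 0, 0, 0, 0, 87],
    [0, 0, 0, 0, 0, 0, 10],
    [0, 0, 0, 0, 0, 0, 10],
    [0, 0, 0, 0, 0, 0, 10],
    [0, 0, 0, 0, 0, 0, 10],
  ],
)

```text
t: 6.98
ee_pos: [454.8, 20.2, 99.9]
orientation: [-2.844, 1.332, -0.003]
ft_force: [-0.4, -0.8, -0.6]
width: 63.6
```

Emit:
move_arm(
  motion=[
    [0, 0, 0, 0, 0, 0, 10],
    [0, 0, 0, 0, 0, 0, 10],
    [0, 0, 0, 0, 0, 0, 10],
    [0, 0, 0, 0, 0, 0, 10],
    [0, 0, 0, 0, 0, 0, 10],
  ],
)

```text
t: 7.4
ee_pos: [454.0, 20.2, 98.6]
orientation: [2.845, -1.332, -0.0]
ft_force: [-0.4, -0.3, -0.1]
width: 30.2
```

Emit:
move_arm(
  motion=[
    [0, 0, 0, 0, 0, 0, 10],
    [0, 0, 0, 0, 0, 0, 10],
    [0, 0, 0, 0, 0, 0, 10],
    [0, 0, 0, 0, 0, 0, 10],
  ],
)

```text
t: 7.73
ee_pos: [453.6, 20.4, 98.5]
orientation: [2.845, -1.332, -0.002]
ft_force: [-1.3, 3.3, 1.7]
width: 22.0
```

```bash
cat > arc.py <<'E'
import numpy as np,sys
from workcell import get_obs
C=np.array([576.5,98.5]);g=np.array([454.1,20.2]); r0=g-C;b0=np.arctan2(r0[1],r0[0])
P=lambda th:C+np.linalg.norm(r0)*np.array([np.cos(b0-th),np.sin(b0-th)])
def st():
    o=get_obs();e=o["ee_pos"][:2]-C;b=np.arctan2(e[1],e[0])
    t=np.array([np.sin(b),-np.cos(b)]);rr=e/np.linalg.norm(e)
    th=(b0-b+np.pi)%(2*np.pi)-np.pi
    print("t",round(o["t"],2),"theta",round(th,4),"r",np.linalg.norm(e).round(1),"z",o["ee_pos"][2].round(1),"Ftan",(o["ft_force"][:2]@t).round(2),"Frad",(o["ft_force"][:2]@rr).round(2),"Fz",o["ft_force"][2].round(2),"w",o["width"].round(1),"q6",o["qpos"][5].round(2))
if __name__=="__main__":
    st()
    if len(sys.argv)>1:
        L=[float(x) for x in sys.argv[1:]]
        for a in L: print(a,(P(a)-P(L[0])).round(1))
E
python3 arc.py 0 .1 .2 .3 .4 .5 .6 .65 .7 .72 .75 .8 .85 .9 .95 1 1.05
```

```text
Traceback (most recent call last):
  File "arc.py", line 11, in <module>
    st()
    ~~^^
  File "arc.py", line 9, in st
    print("t",round(o["t"],2),"theta",round(th,4),"r",np.linalg.norm(e).round(1),"z",o["ee_pos"][2].round(1),"Ftan",(o["ft_force"][:2]@t).round(2),"Frad",(o["ft_force"][:2]@rr).round(2),"Fz",o["ft_force"][2].round(2),"w",o["width"].round(1),"q6",o["qpos"][5].round(2))
                                                                                                                                                                                                                             ^^^^^^^^^^^^^^^^
AttributeError: 'float' object has no attribute 'round'
```

```bash
sed -i 's/o\["width"\].round(1)/round(o["width"],1)/' arc.py
python3 arc.py 0 .1 .2 .3 .4 .5 .6 .65 .7 .72 .75 .8 .85 .9 .95 1 1.05
```

```text
t 7.73 theta 0.003 r 145.6 z 98.5 Ftan 3.46 Frad -0.69 Fz 1.72 w 22.0 q6 0.89
0.0 [0. 0.]
0.1 [-7.2 12.6]
0.2 [-13.1  25.9]
0.3 [-17.7  39.7]
0.4 [-20.8  53.8]
0.5 [-22.6  68.3]
0.6 [-22.8  82.8]
0.65 [-22.4  90. ]
0.7 [-21.7  97.3]
0.72 [-21.3 100.1]
0.75 [-20.5 104.4]
0.8 [-19.  111.6]
0.85 [-17.2 118.6]
0.9 [-15.  125.5]
0.95 [-12.5 132.3]
1.0 [ -9.6 139. ]
1.05 [ -6.4 145.5]
```

Emit:
move_arm(
  motion=[
    [-3.7, 6.2, 0, 0, 0, -0.05, 10],
    [-7.2, 12.6, 0, 0, 0, -0.1, 10],
    [-7.2, 12.6, 0, 0, 0, -0.1, 10],
    [-7.2, 12.6, 0, 0, 0, -0.1, 10],
  ],
)

```text
t: 8.07
ee_pos: [446.7, 32.7, 98.6]
orientation: [2.776, -1.469, -0.0]
ft_force: [-0.9, -0.3, -1.4]
width: 21.7
```

```bash
python3 arc.py .1 .15 .2
```

```text
t 8.07 theta 0.0997 r 145.5 z 98.6 Ftan 0.19 Frad 0.97 Fz -1.42 w 21.7 q6 1.02
0.1 [0. 0.]
0.15 [-3.1  6.6]
0.2 [-5.9 13.3]
```

Emit:
move_arm(
  motion=[
    [-3.1, 6.6, 0, 0, 0, -0.05, 10],
    [-5.9, 13.3, 0, 0, 0, -0.1, 10],
    [-5.9, 13.3, 0, 0, 0, -0.1, 10],
    [-5.9, 13.3, 0, 0, 0, -0.1, 10],
  ],
)

```text
t: 8.4
ee_pos: [441.0, 45.7, 98.6]
orientation: [2.7, -1.605, 0.0]
ft_force: [-0.0, -3.1, -1.2]
width: 21.6
```

```bash
python3 arc.py .2 .25 .3
```

```text
t 8.4 theta 0.1975 r 145.4 z 98.6 Ftan -2.89 Frad 1.15 Fz -1.22 w 21.6 q6 1.15
0.2 [0. 0.]
0.25 [-2.5  6.8]
0.3 [-4.6 13.8]
```

Emit:
move_arm(
  motion=[
    [-2.5, 6.8, 0, 0, 0, -0.05, 10],
    [-4.6, 13.8, 0, 0, 0, -0.1, 10],
    [-4.6, 13.8, 0, 0, 0, -0.1, 10],
  ],
)

```text
t: 8.65
ee_pos: [436.4, 59.8, 98.6]
orientation: [2.614, -1.742, 0.0]
ft_force: [0.4, -2.6, -1.6]
width: 22.0
```

```bash
python3 arc.py .3 .4 .5 .6 .66 .72
```

```text
t 8.65 theta 0.2999 r 145.4 z 98.6 Ftan -2.64 Frad 0.35 Fz -1.56 w 22.0 q6 1.29
0.3 [0. 0.]
0.4 [-3.2 14.2]
0.5 [-4.9 28.6]
0.6 [-5.2 43.1]
0.66 [-4.6 51.8]
0.72 [-3.6 60.5]
```

Emit:
move_arm(
  motion=[
    [-3.1, 14.1, 0, 0, 0, -0.1, 10],
    [-4.9, 28.6, 0, 0, 0, -0.2, 10],
    [-5.1, 43.1, 0, 0, 0, -0.3, 10],
    [-3.6, 60.4, 0, 0, 0, -0.42, 10],
    [-3.6, 60.4, 0, 0, 0, -0.42, 10],
  ],
)

```text
t: 9.07
ee_pos: [433.0, 121.3, 98.6]
orientation: [2.192, -2.25, -0.0]
ft_force: [-0.2, -4.6, -0.4]
width: 21.8
```

```bash
python3 arc.py .72 .76 .80 .84
```

```text
t 9.07 theta 0.7264 r 145.3 z 98.6 Ftan -4.55 Frad -0.51 Fz -0.45 w 21.8 q6 1.84
0.72 [0. 0.]
0.76 [1.  5.7]
0.8 [ 2.2 11.4]
0.84 [ 3.6 17. ]
```

```bash
cat >> arc.py <<'E'
    from workcell import get_image
    F=[]
    for i in range(3):
        get_image("wrist");o=get_obs();e=o["ee_pos"][:2]-C;b=np.arctan2(e[1],e[0]);F.append((o["ft_force"][:2]@[np.sin(b),-np.cos(b)],(b0-b+np.pi)%(2*np.pi)-np.pi))
    print("avg Ftan, theta",np.mean(F,0).round(4),np.std(F,0).round(3))
E
python3 arc.py
```

```text
t 9.07 theta 0.7264 r 145.3 z 98.6 Ftan -4.55 Frad -0.51 Fz -0.45 w 21.8 q6 1.84
avg Ftan, theta [-3.9642  0.7172] [0.948 0.002]
```

Emit:
move_arm(
  motion=[
    [1, 5.7, 0, 0, 0, -0.04, 10],
    [1.5, 8.5, 0, 0, 0, -0.06, 10],
    [1.5, 8.5, 0, 0, 0, -0.06, 10],
  ],
)

```text
t: 9.47
ee_pos: [434.2, 127.9, 98.6]
orientation: [2.128, -2.311, 0.0]
ft_force: [-0.3, -4.8, -1.6]
width: 21.9
```

```bash
python3 arc.py .78 .8 .81 .82 .84
```

```text
t 9.47 theta 0.773 r 145.3 z 98.6 Ftan -4.74 Frad -0.67 Fz -1.63 w 21.9 q6 1.91
0.78 [0. 0.]
0.8 [0.6 2.8]
0.81 [1.  4.2]
0.82 [1.3 5.7]
0.84 [2.1 8.5]
avg Ftan, theta [-4.1831  0.7733] [0.342 0.   ]
```

Emit:
move_arm(
  motion=[
    [0.6, 2.8, 0, 0, 0, -0.02, 10],
    [0.6, 2.8, 0, 0, 0, -0.02, 10],
    [0.6, 2.8, 0, 0, 0, -0.02, 10],
  ],
)

```text
t: 9.87
ee_pos: [434.9, 131.2, 98.6]
orientation: [-2.103, 2.334, -0.0]
ft_force: [2.1, -5.1, -4.0]
width: 21.8
```

```bash
python3 arc.py .8 .82 .84 .86
```

```text
t 9.87 theta 0.7962 r 145.3 z 98.6 Ftan -4.5 Frad -3.2 Fz -4.0 w 21.8 q6 1.94
0.8 [0. 0.]
0.82 [0.7 2.8]
0.84 [1.4 5.6]
0.86 [2.2 8.4]
avg Ftan, theta [-4.5213  0.7963] [0.243 0.   ]
```

Emit:
move_arm(
  motion=[
    [0.7, 2.8, 0, 0, 0, -0.02, 10],
    [0.7, 2.8, 0, 0, 0, -0.02, 10],
    [0.7, 2.8, 0, 0, 0, -0.02, 10],
  ],
)

```text
t: 10.27
ee_pos: [435.7, 134.2, 98.6]
orientation: [-2.08, 2.354, -0.0]
ft_force: [1.9, -4.6, -3.7]
width: 21.7
```

```bash
python3 arc.py .82 .84 .86 .88
```

```text
t 10.27 theta 0.8173 r 145.3 z 98.6 Ftan -4.03 Frad -3.01 Fz -3.7 w 21.7 q6 1.97
0.82 [0. 0.]
0.84 [0.7 2.8]
0.86 [1.6 5.6]
0.88 [2.4 8.4]
avg Ftan, theta [-4.1237  0.8172] [0.643 0.   ]
```

Emit:
move_arm(
  motion=[
    [0.7, 2.8, 0, 0, 0, -0.02, 10],
    [1.0, 3.9, 0, 0, 0, -0.03, 10],
    [1.0, 3.9, 0, 0, 0, -0.03, 10],
  ],
)

```text
t: 10.67
ee_pos: [436.7, 138.1, 98.6]
orientation: [-2.044, 2.386, -0.001]
ft_force: [2.0, -4.7, -4.5]
width: 21.7
```

```bash
python3 arc.py .85 .86 .87 .88 .89
```

```text
t 10.67 theta 0.8453 r 145.3 z 98.6 Ftan -4.03 Frad -3.18 Fz -4.54 w 21.7 q6 2.01
0.85 [0. 0.]
0.86 [0.4 1.4]
0.87 [0.8 2.8]
0.88 [1.3 4.2]
0.89 [1.7 5.6]
avg Ftan, theta [-3.8463  0.845 ] [0.625 0.   ]
```

Emit:
move_arm(
  motion=[
    [0.4, 1.4, 0, 0, 0, -0.01, 10],
    [1.2, 3.9, 0, 0, 0, -0.028, 10],
    [1.2, 3.9, 0, 0, 0, -0.028, 10],
  ],
)

```text
t: 11.07
ee_pos: [437.9, 142.1, 98.6]
orientation: [-2.01, 2.414, -0.0]
ft_force: [2.8, -5.1, -5.0]
width: 21.3
```

```bash
python3 arc.py .878 .89 .9 .91 .92
```

```text
t 11.07 theta 0.874 r 145.3 z 98.6 Ftan -4.05 Frad -4.21 Fz -4.97 w 21.3 q6 2.04
0.878 [0. 0.]
0.89 [0.5 1.7]
0.9 [1. 3.]
0.91 [1.5 4.4]
0.92 [2.  5.8]
avg Ftan, theta [-4.1919  0.8733] [0.283 0.   ]
```

Emit:
move_arm(
  motion=[
    [0.5, 1.7, 0, 0, 0, -0.012, 10],
    [1.3, 3.8, 0, 0, 0, -0.028, 10],
    [1.3, 3.8, 0, 0, 0, -0.028, 10],
  ],
)

```text
t: 11.47
ee_pos: [439.0, 145.6, 98.6]
orientation: [1.976, -2.441, 0.001]
ft_force: [1.6, -7.2, -2.6]
width: 21.8
```

```bash
python3 arc.py .906 .92 .93 .935 .94
```

```text
t 11.47 theta 0.8992 r 145.3 z 98.6 Ftan -6.3 Frad -3.81 Fz -2.58 w 21.8 q6 2.08
0.906 [0. 0.]
0.92 [0.7 1.9]
0.93 [1.2 3.3]
0.935 [1.5 4. ]
0.94 [1.7 4.6]
avg Ftan, theta [-6.2335  0.8986] [0.198 0.   ]
```

Emit:
move_arm(
  motion=[
    [0.5, 1.4, 0, 0, 0, -0.01, 10],
    [0.5, 1.4, 0, 0, 0, -0.01, 10],
    [0.5, 1.4, 0, 0, 0, -0.01, 10],
  ],
)

```text
t: 11.87
ee_pos: [439.4, 146.6, 98.6]
orientation: [1.965, -2.45, 0.001]
ft_force: [1.8, -8.0, -2.2]
width: 22.1
```

```bash
python3 arc.py .916 .85 .75 .65 .55 .45 .35 .25 .15 .1 .05 .02 0 -0.01; python3 - <<'E'
from h import *
save(get_image("wrist"),"w4.png",None,1)
im=get_image("side");save(im,"s4.png",(220,150,380,330),3)
for l in["red_tube_mid","orange_tube_mid","blue_tube_mid"]:print(l,[(x["location"][::-1],round(x["p"],2)) for x in mark_of(im,l)[:3]])
C=np.array([576.5,98.5]);print({b:proj(im,[*(C+66*np.array([np.cos(np.radians(b-.3)),np.sin(np.radians(b-.3))])),105])[0].round().tolist() for b in(72,108,144,180,216)})
E
```

```text
t 11.87 theta 0.9068 r 145.3 z 98.6 Ftan -6.92 Frad -4.31 Fz -2.17 w 22.1 q6 2.09
0.916 [0. 0.]
0.85 [-3.  -9.1]
0.75 [ -6.3 -23.3]
0.65 [ -8.2 -37.7]
0.55 [ -8.6 -52.2]
0.45 [ -7.6 -66.7]
0.35 [ -5.2 -81. ]
0.25 [ -1.3 -95. ]
0.15 [   3.9 -108.5]
0.1 [   7.  -115.1]
0.05 [  10.5 -121.5]
0.02 [  12.7 -125.2]
0.0 [  14.2 -127.7]
-0.01 [  15.  -128.9]
avg Ftan, theta [-7.4731  0.9067] [0.146 0.   ]
red_tube_mid [([303.8, 225.6], 0.78)]
orange_tube_mid [([285.2, 251.9], 0.95)]
blue_tube_mid [([359.3, 310.3], 0.68), ([317.6, 325.7], 0.66), ([284.9, 252.7], 0.56)]
{72: [268.0, 255.0], 108: [289.0, 252.0], 144: [302.0, 239.0], 180: [304.0, 223.0], 216: [294.0, 209.0]}
```

View pics/s4.png

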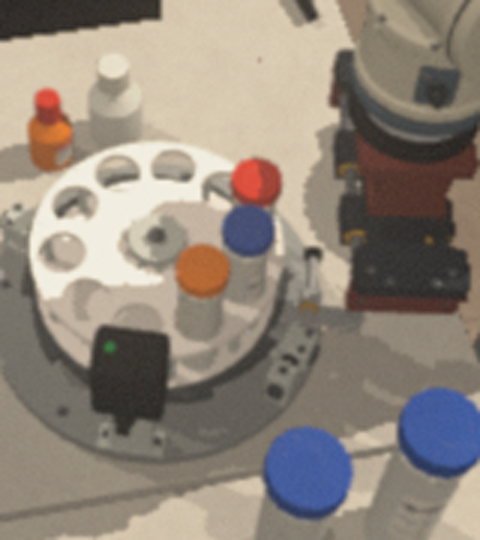

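After stroke 1 the side view shows the turntable advanced one place: orange at about (285,252), which is bearing 108, and red at about (304,225), which is bearing 180. The stop was felt as a rise from 4.1 to 7.5 N. I'm guiding the lever home.

Emit:
move_arm(
  motion=[
    [-3.0, -9.1, 0, 0, 0, 0.066, 10],
    [-6.3, -23.3, 0, 0, 0, 0.166, 10],
    [-8.2, -37.7, 0, 0, 0, 0.266, 10],
    [-8.6, -52.2, 0, 0, 0, 0.366, 10],
    [-7.6, -66.7, 0, 0, 0, 0.466, 10],
  ],
)

```text
t: 12.68
ee_pos: [432.3, 80.3, 98.7]
orientation: [-2.481, 1.925, -0.001]
ft_force: [4.8, -1.4, -10.2]
width: 22.2
```

Emit:
move_arm(
  motion=[
    [2.4, -14.3, 0, 0, 0, 0.1, 10],
    [6.3, -28.3, 0, 0, 0, 0.2, 10],
    [11.5, -41.8, 0, 0, 0, 0.3, 10],
    [18.1, -54.8, 0, 0, 0, 0.4, 10],
    [22.1, -60.5, 0, 0, 0, 0.45, 10],
  ],
)

```text
t: 13.1
ee_pos: [454.2, 19.5, 98.6]
orientation: [-2.848, 1.325, 0.001]
ft_force: [-4.3, 10.8, 0.9]
width: 21.9
```

Emit:
move_arm(
  motion=[
    [0, 0, 0, 0, 0, 0, 10],
    [0, 0, 0, 0, 0, 0, 10],
  ],
)

```text
t: 13.27
ee_pos: [453.6, 20.5, 98.6]
orientation: [-2.844, 1.333, 0.002]
ft_force: [-1.4, 1.8, -1.6]
width: 21.9
```

```bash
python3 arc.py 0 .1 .2 .3 .4 .5 .6 .7 .8 .84 .87 .9 .91; python3 -c "
from arc import *
for a in(.6,.7,.78,.82,.86): print(a,(P(a)-P(.5)).round(1))
for a in(.87,.88,.89,.9,.91): print(a,(P(a)-P(.86)).round(1))"
```

```text
t 13.27 theta 0.0037 r 145.5 z 98.6 Ftan 2.31 Frad 0.25 Fz -1.62 w 21.9 q6 0.89
0.0 [0. 0.]
0.1 [-7.2 12.6]
0.2 [-13.1  25.9]
0.3 [-17.7  39.7]
0.4 [-20.8  53.8]
0.5 [-22.6  68.3]
0.6 [-22.8  82.8]
0.7 [-21.7  97.3]
0.8 [-19.  111.6]
0.84 [-17.6 117.2]
0.87 [-16.4 121.4]
0.9 [-15.  125.5]
0.91 [-14.5 126.9]
avg Ftan, theta [2.8744 0.0041] [0.382 0.   ]
0.6 [-0.3 14.5]
0.7 [ 0.9 29. ]
0.78 [ 2.9 40.4]
0.82 [ 4.2 46.1]
0.86 [ 5.8 51.7]
0.87 [0.4 1.4]
0.88 [0.9 2.8]
0.89 [1.3 4.2]
0.9 [1.8 5.5]
0.91 [2.3 6.9]
```

Emit:
move_arm(
  motion=[
    [-3.7, 6.2, 0, 0, 0, -0.05, 10],
    [-9.2, 16.8, 0, 0, 0, -0.13, 10],
    [-9.2, 16.8, 0, 0, 0, -0.13, 10],
  ],
)

```text
t: 13.67
ee_pos: [444.3, 37.9, 98.6]
orientation: [-2.751, 1.517, 0.0]
ft_force: [0.2, -1.1, -4.6]
width: 22.0
```

```bash
python3 arc.py .13 .2 .3 .4 .5
```

```text
t 13.67 theta 0.1393 r 145.4 z 98.6 Ftan -1.1 Frad 0.26 Fz -4.61 w 22.0 q6 1.07
0.13 [0. 0.]
0.2 [-4.   9.3]
0.3 [-8.6 23.1]
0.4 [-11.7  37.3]
0.5 [-13.4  51.7]
avg Ftan, theta [-1.2265  0.1333] [0.285 0.002]
```

Emit:
move_arm(
  motion=[
    [-3.9, 9.1, 0, 0, 0, -0.07, 10],
    [-8.5, 22.9, 0, 0, 0, -0.17, 10],
    [-11.6, 37.0, 0, 0, 0, -0.27, 10],
    [-13.4, 51.5, 0, 0, 0, -0.37, 10],
  ],
)

```text
t: 14.15
ee_pos: [431.6, 88.1, 98.7]
orientation: [2.424, -1.998, 0.001]
ft_force: [2.3, -5.2, -7.2]
width: 21.9
```

Emit:
move_arm(
  motion=[
    [-0.3, 14.5, 0, 0, 0, -0.1, 10],
    [0.9, 29.0, 0, 0, 0, -0.2, 10],
    [2.1, 36.2, 0, 0, 0, -0.25, 10],
    [2.1, 36.2, 0, 0, 0, -0.25, 10],
  ],
)

```text
t: 14.48
ee_pos: [433.7, 125.1, 98.6]
orientation: [2.16, -2.28, 0.0]
ft_force: [-0.7, -3.8, -2.1]
width: 21.4
```

```bash
python3 arc.py .75 .79 .83 .86
```

```text
t 14.48 theta 0.7532 r 145.2 z 98.6 Ftan -3.89 Frad 0.03 Fz -2.07 w 21.4 q6 1.88
0.75 [0. 0.]
0.79 [1.2 5.7]
0.83 [ 2.5 11.3]
0.86 [ 3.7 15.5]
avg Ftan, theta [-4.118   0.7477] [0.514 0.001]
```

Emit:
move_arm(
  motion=[
    [1.2, 5.7, 0, 0, 0, -0.04, 10],
    [2.5, 11.3, 0, 0, 0, -0.08, 10],
    [3.7, 15.5, 0, 0, 0, -0.11, 10],
    [3.7, 15.5, 0, 0, 0, -0.11, 10],
  ],
)

```text
t: 14.97
ee_pos: [437.2, 139.8, 98.6]
orientation: [2.031, -2.396, -0.0]
ft_force: [-1.3, -3.3, -2.9]
width: 22.0
```

```bash
python3 arc.py .86 .88 .89
```

```text
t 14.97 theta 0.8575 r 145.3 z 98.6 Ftan -3.5 Frad 0.27 Fz -2.93 w 22.0 q6 2.02
0.86 [0. 0.]
0.88 [0.9 2.8]
0.89 [1.3 4.2]
avg Ftan, theta [-3.6438  0.8563] [0.289 0.   ]
```

Emit:
move_arm(
  motion=[
    [0.9, 2.8, 0, 0, 0, -0.02, 10],
    [1.5, 4.8, 0, 0, 0, -0.035, 10],
    [1.5, 4.8, 0, 0, 0, -0.035, 10],
  ],
)

```text
t: 15.37
ee_pos: [438.7, 144.6, 98.6]
orientation: [1.988, -2.432, 0.0]
ft_force: [-0.5, -5.5, -3.9]
width: 21.7
```

```bash
python3 arc.py .895 .91
```

```text
t 15.37 theta 0.8919 r 145.3 z 98.6 Ftan -5.36 Frad -1.27 Fz -3.92 w 21.7 q6 2.06
0.895 [0. 0.]
0.91 [0.7 2.1]
avg Ftan, theta [-5.245   0.8913] [0.257 0.   ]
```

Emit:
move_arm(
  motion=[
    [0.7, 2.1, 0, 0, 0, -0.015, 10],
    [0.7, 2.1, 0, 0, 0, -0.015, 10],
    [0.7, 2.1, 0, 0, 0, -0.015, 10],
  ],
)

```text
t: 15.77
ee_pos: [439.3, 146.3, 98.6]
orientation: [1.971, -2.445, 0.001]
ft_force: [0.8, -8.4, -2.9]
width: 21.9
```

```bash
python3 arc.py; cat > chk.py <<'E'
from h import *
im=get_image("side")
for l in["red_tube_mid","orange_tube_mid","blue_tube_mid"]:print(l,[(x["location"][::-1],round(x["p"],2)) for x in mark_of(im,l)[:3]])
save(im,"chk.png",(220,150,380,330),3)
hsv=cv2.cvtColor(im["color"],cv2.COLOR_RGB2HSV)[150:330,220:380]
m=((hsv[...,0]<6)|(hsv[...,0]>174))&(hsv[...,1]>150)&(hsv[...,2]>90)
n,L,s,c=cv2.connectedComponentsWithStats(m.astype(np.uint8))
print("red blobs",[(c[i]+[220,150]).round(1).tolist()+[int(s[i,4])] for i in range(1,n) if s[i,4]>8])
C=np.array([576.5,98.5])
print("cap model",{b:proj(im,[*(C+66*np.array([np.cos(np.radians(b-.3)),np.sin(np.radians(b-.3))])),157])[0].round(1).tolist() for b in(36,72,108,144,180,216)})
E
python3 chk.py
```

```text
t 15.77 theta 0.9045 r 145.3 z 98.6 Ftan -7.69 Frad -3.51 Fz -2.87 w 21.9 q6 2.08
avg Ftan, theta [-7.3681  0.9043] [0.553 0.   ]
red_tube_mid [([298.1, 242.0], 0.76)]
orange_tube_mid [([266.0, 254.7], 0.83)]
blue_tube_mid [([286.7, 248.3], 0.91), ([357.7, 310.4], 0.83), ([320.6, 322.3], 0.56)]
red blobs [[235.6, 184.9, 65], [302.2, 227.2, 191]]
cap model {36: [249.0, 233.7], 72: [268.4, 241.8], 108: [289.8, 238.5], 144: [303.9, 225.4], 180: [305.6, 208.2], 216: [295.0, 193.9]}
```

Emit:
move_arm(
  motion=[
    [-2.7, -8.3, 0, 0, 0, 0.06, 10],
    [-6.0, -22.5, 0, 0, 0, 0.16, 10],
    [-7.9, -36.9, 0, 0, 0, 0.26, 10],
    [-8.3, -51.4, 0, 0, 0, 0.36, 10],
    [-7.3, -65.9, 0, 0, 0, 0.46, 10],
  ],
)

```text
t: 16.53
ee_pos: [432.3, 80.5, 98.7]
orientation: [-2.481, 1.926, -0.001]
ft_force: [2.7, -2.2, -8.9]
width: 21.7
```

Emit:
move_arm(
  motion=[
    [2.4, -14.3, 0, 0, 0, 0.1, 10],
    [6.3, -28.3, 0, 0, 0, 0.2, 10],
    [11.5, -41.8, 0, 0, 0, 0.3, 10],
    [18.1, -54.8, 0, 0, 0, 0.4, 10],
    [21.9, -61.0, 0, 0, 0, 0.45, 10],
  ],
)

```text
t: 16.95
ee_pos: [454.3, 19.3, 98.6]
orientation: [-2.847, 1.326, 0.001]
ft_force: [-4.4, 12.7, -1.8]
width: 21.9
```

Emit:
move_arm(
  motion=[
    [0, 0, 0, 0, 0, 0, 10],
    [0, 0, 0, 0, 0, 0, 10],
  ],
)

```text
t: 17.12
ee_pos: [453.7, 20.4, 98.6]
orientation: [-2.843, 1.334, 0.002]
ft_force: [-2.6, 2.7, -2.9]
width: 21.6
```

```bash
python3 arc.py; python3 chk.py
```

```text
t 17.12 theta 0.0023 r 145.5 z 98.6 Ftan 3.69 Frad 0.73 Fz -2.9 w 21.6 q6 0.89
avg Ftan, theta [2.9262 0.003 ] [0.72 0.  ]
red_tube_mid [([301.5, 238.6], 0.57), ([267.6, 253.8], 0.15)]
orange_tube_mid [([268.8, 254.3], 0.57)]
blue_tube_mid [([356.4, 312.4], 0.92), ([289.6, 249.9], 0.78), ([316.5, 320.6], 0.69)]
red blobs [[235.6, 185.0, 68], [302.9, 226.2, 192]]
cap model {36: [249.0, 233.7], 72: [268.4, 241.8], 108: [289.8, 238.5], 144: [303.9, 225.4], 180: [305.6, 208.2], 216: [295.0, 193.9]}
```

Two strokes are done and red is at bearing 144. Stroke 3 uses the same pattern, with the free play checked again.

Emit:
move_arm(
  motion=[
    [-3.7, 6.2, 0, 0, 0, -0.05, 10],
    [-9.2, 16.8, 0, 0, 0, -0.13, 10],
    [-9.2, 16.8, 0, 0, 0, -0.13, 10],
  ],
)

```text
t: 17.72
ee_pos: [444.5, 37.6, 98.6]
orientation: [2.751, -1.517, 0.0]
ft_force: [-1.8, -1.5, -5.9]
width: 22.0
```

```bash
python3 arc.py
```

```text
t 17.72 theta 0.1368 r 145.4 z 98.6 Ftan -0.61 Frad 2.28 Fz -5.85 w 22.0 q6 1.07
avg Ftan, theta [-0.9736  0.1314] [0.275 0.001]
```

Emit:
move_arm(
  motion=[
    [-3.9, 9.1, 0, 0, 0, -0.07, 10],
    [-8.5, 22.9, 0, 0, 0, -0.17, 10],
    [-11.6, 37.0, 0, 0, 0, -0.27, 10],
    [-13.4, 51.5, 0, 0, 0, -0.37, 10],
  ],
)

```text
t: 18.2
ee_pos: [431.6, 88.1, 98.6]
orientation: [2.424, -1.998, 0.001]
ft_force: [0.8, -5.0, -7.1]
width: 21.6
```

Emit:
move_arm(
  motion=[
    [-0.3, 14.5, 0, 0, 0, -0.1, 10],
    [0.9, 29.0, 0, 0, 0, -0.2, 10],
    [2.1, 36.2, 0, 0, 0, -0.25, 10],
    [2.1, 36.2, 0, 0, 0, -0.25, 10],
  ],
)

```text
t: 18.53
ee_pos: [433.7, 125.1, 98.6]
orientation: [2.16, -2.28, 0.0]
ft_force: [-2.6, -3.0, -2.3]
width: 21.8
```

```bash
python3 arc.py
```

```text
t 18.53 theta 0.7534 r 145.2 z 98.6 Ftan -3.44 Frad 2.02 Fz -2.3 w 21.8 q6 1.88
avg Ftan, theta [-3.8777  0.7479] [0.352 0.001]
```

Emit:
move_arm(
  motion=[
    [1.2, 5.7, 0, 0, 0, -0.04, 10],
    [2.5, 11.3, 0, 0, 0, -0.08, 10],
    [3.7, 15.5, 0, 0, 0, -0.11, 10],
    [3.7, 15.5, 0, 0, 0, -0.11, 10],
  ],
)

```text
t: 19.02
ee_pos: [437.3, 139.9, 98.6]
orientation: [2.031, -2.396, -0.0]
ft_force: [-2.6, -3.4, -3.2]
width: 22.1
```

```bash
python3 arc.py
```

```text
t 19.02 theta 0.8579 r 145.2 z 98.6 Ftan -4.04 Frad 1.56 Fz -3.25 w 22.1 q6 2.02
avg Ftan, theta [-4.092   0.8563] [0.21 0.  ]
```

Emit:
move_arm(
  motion=[
    [0.9, 2.8, 0, 0, 0, -0.02, 10],
    [1.5, 4.8, 0, 0, 0, -0.035, 10],
    [1.5, 4.8, 0, 0, 0, -0.035, 10],
  ],
)

```text
t: 19.42
ee_pos: [438.8, 144.6, 98.6]
orientation: [1.988, -2.432, 0.0]
ft_force: [-1.3, -4.8, -3.8]
width: 22.3
```

```bash
python3 arc.py
```

```text
t 19.42 theta 0.892 r 145.3 z 98.6 Ftan -5.0 Frad -0.35 Fz -3.84 w 22.3 q6 2.06
avg Ftan, theta [-5.3596  0.8914] [0.411 0.   ]
```

Same place as before. I'm going 2 mm further to confirm the stop, then home.

Emit:
move_arm(
  motion=[
    [0.7, 2.1, 0, 0, 0, -0.015, 10],
    [0.7, 2.1, 0, 0, 0, -0.015, 10],
    [0.7, 2.1, 0, 0, 0, -0.015, 10],
  ],
)

```text
t: 19.82
ee_pos: [439.3, 146.4, 98.6]
orientation: [1.971, -2.445, 0.001]
ft_force: [-2.3, -6.9, -4.8]
width: 22.0
```

```bash
python3 arc.py; python3 chk.py
```

```text
t 19.82 theta 0.9048 r 145.3 z 98.6 Ftan -7.22 Frad -0.13 Fz -4.76 w 22.0 q6 2.08
avg Ftan, theta [-7.1271  0.9046] [0.141 0.   ]
red_tube_mid [([284.8, 254.8], 0.86)]
orange_tube_mid [([247.0, 245.0], 0.57), ([284.1, 254.6], 0.43)]
blue_tube_mid [([263.5, 253.7], 0.98), ([355.7, 311.1], 0.92), ([317.2, 320.7], 0.58)]
red blobs [[235.6, 185.0, 68], [287.1, 239.9, 204]]
cap model {36: [249.0, 233.7], 72: [268.4, 241.8], 108: [289.8, 238.5], 144: [303.9, 225.4], 180: [305.6, 208.2], 216: [295.0, 193.9]}
```

Emit:
move_arm(
  motion=[
    [-2.7, -8.3, 0, 0, 0, 0.06, 10],
    [-6.0, -22.5, 0, 0, 0, 0.16, 10],
    [-7.9, -36.9, 0, 0, 0, 0.26, 10],
    [-8.3, -51.4, 0, 0, 0, 0.36, 10],
    [-7.3, -65.9, 0, 0, 0, 0.46, 10],
  ],
)

```text
t: 20.58
ee_pos: [432.3, 80.5, 98.7]
orientation: [-2.481, 1.926, -0.001]
ft_force: [1.6, -2.8, -9.1]
width: 21.7
```

Emit:
move_arm(
  motion=[
    [2.4, -14.3, 0, 0, 0, 0.1, 10],
    [6.3, -28.3, 0, 0, 0, 0.2, 10],
    [11.5, -41.8, 0, 0, 0, 0.3, 10],
    [18.1, -54.8, 0, 0, 0, 0.4, 10],
    [21.9, -61.0, 0, 0, 0, 0.45, 10],
  ],
)

```text
t: 21.0
ee_pos: [454.4, 19.2, 98.6]
orientation: [-2.847, 1.326, 0.001]
ft_force: [-5.5, 12.0, -1.9]
width: 21.7
```

Emit:
move_arm(
  motion=[
    [0, 0, 0, 0, 0, 0, 10],
    [0, 0, 0, 0, 0, 0, 10],
  ],
)

```text
t: 21.17
ee_pos: [453.8, 20.2, 98.6]
orientation: [-2.844, 1.333, 0.002]
ft_force: [-4.8, 2.9, -2.9]
width: 22.0
```

```bash
python3 arc.py; python3 chk.py
```

```text
t 21.17 theta 0.0014 r 145.6 z 98.6 Ftan 5.05 Frad 2.43 Fz -2.88 w 22.0 q6 0.89
avg Ftan, theta [3.6274e+00 2.4000e-03] [0.607 0.   ]
red_tube_mid [([286.6, 252.8], 0.92)]
orange_tube_mid [([248.7, 248.4], 0.68)]
blue_tube_mid [([269.8, 253.8], 0.87), ([357.8, 309.2], 0.7), ([317.0, 321.6], 0.61)]
red blobs [[235.6, 185.1, 67], [288.5, 239.3, 208]]
cap model {36: [249.0, 233.7], 72: [268.4, 241.8], 108: [289.8, 238.5], 144: [303.9, 225.4], 180: [305.6, 208.2], 216: [295.0, 193.9]}
```

View pics/chk.png

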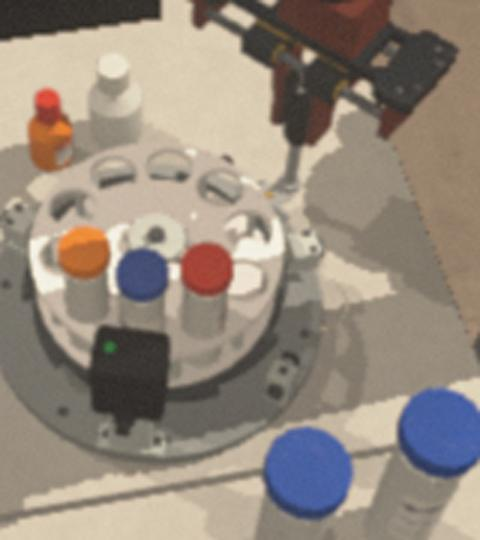

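The check crop shows blue (142,275) right behind the head, orange (84,252) past it, and red (207,268) one place short. One more stroke is needed.

Emit:
move_arm(
  motion=[
    [-3.7, 6.2, 0, 0, 0, -0.05, 10],
    [-9.2, 16.8, 0, 0, 0, -0.13, 10],
    [-9.2, 16.8, 0, 0, 0, -0.13, 10],
  ],
)

```text
t: 21.77
ee_pos: [444.5, 37.5, 98.6]
orientation: [2.751, -1.517, 0.0]
ft_force: [-2.7, -3.5, -5.8]
width: 22.0
```

```bash
python3 arc.py
```

```text
t 21.77 theta 0.1364 r 145.4 z 98.6 Ftan -2.07 Frad 3.9 Fz -5.84 w 22.0 q6 1.07
avg Ftan, theta [-1.1554  0.1312] [0.106 0.001]
```

Emit:
move_arm(
  motion=[
    [-3.9, 9.1, 0, 0, 0, -0.07, 10],
    [-8.5, 22.9, 0, 0, 0, -0.17, 10],
    [-11.6, 37.0, 0, 0, 0, -0.27, 10],
    [-13.4, 51.5, 0, 0, 0, -0.37, 10],
  ],
)

```text
t: 22.25
ee_pos: [431.6, 88.1, 98.7]
orientation: [2.424, -1.998, 0.001]
ft_force: [0.0, -5.4, -7.7]
width: 22.1
```

Emit:
move_arm(
  motion=[
    [-0.3, 14.5, 0, 0, 0, -0.1, 10],
    [0.9, 29.0, 0, 0, 0, -0.2, 10],
    [2.1, 36.2, 0, 0, 0, -0.25, 10],
    [2.1, 36.2, 0, 0, 0, -0.25, 10],
  ],
)

```text
t: 22.58
ee_pos: [433.8, 125.2, 98.6]
orientation: [2.16, -2.28, -0.0]
ft_force: [-2.6, -3.7, -3.0]
width: 22.3
```

```bash
python3 arc.py
```

```text
t 22.58 theta 0.7539 r 145.2 z 98.6 Ftan -4.16 Frad 1.86 Fz -2.96 w 22.3 q6 1.88
avg Ftan, theta [-3.4163  0.7483] [0.625 0.001]
```

Emit:
move_arm(
  motion=[
    [1.2, 5.7, 0, 0, 0, -0.04, 10],
    [2.5, 11.3, 0, 0, 0, -0.08, 10],
    [3.7, 15.5, 0, 0, 0, -0.11, 10],
    [3.7, 15.5, 0, 0, 0, -0.11, 10],
  ],
)

```text
t: 23.07
ee_pos: [437.3, 139.9, 98.6]
orientation: [2.031, -2.397, -0.0]
ft_force: [-3.6, -3.0, -4.4]
width: 21.7
```

```bash
python3 arc.py
```

```text
t 23.07 theta 0.8583 r 145.2 z 98.6 Ftan -3.91 Frad 2.6 Fz -4.39 w 21.7 q6 2.02
avg Ftan, theta [-4.0636  0.8568] [0.328 0.   ]
```

Emit:
move_arm(
  motion=[
    [0.9, 2.8, 0, 0, 0, -0.02, 10],
    [1.5, 4.8, 0, 0, 0, -0.035, 10],
    [1.5, 4.8, 0, 0, 0, -0.035, 10],
  ],
)

```text
t: 23.47
ee_pos: [438.8, 144.5, 98.6]
orientation: [1.989, -2.432, 0.0]
ft_force: [-2.1, -4.9, -4.1]
width: 21.9
```

```bash
python3 arc.py
```

```text
t 23.47 theta 0.8917 r 145.2 z 98.6 Ftan -5.3 Frad 0.49 Fz -4.07 w 21.9 q6 2.06
avg Ftan, theta [-5.5355  0.8909] [0.373 0.   ]
```

Emit:
move_arm(
  motion=[
    [0.7, 2.1, 0, 0, 0, -0.015, 10],
    [0.7, 2.1, 0, 0, 0, -0.015, 10],
    [0.7, 2.1, 0, 0, 0, -0.015, 10],
  ],
)

```text
t: 23.87
ee_pos: [439.3, 146.2, 98.6]
orientation: [1.971, -2.445, 0.001]
ft_force: [-3.6, -6.2, -4.5]
width: 21.9
```

```bash
python3 arc.py; python3 chk.py
```

```text
t 23.87 theta 0.904 r 145.3 z 98.6 Ftan -7.05 Frad 1.32 Fz -4.48 w 21.9 q6 2.08
avg Ftan, theta [-6.758   0.9038] [0.042 0.   ]
red_tube_mid [([269.0, 251.7], 0.97), ([235.5, 205.1], 0.16)]
orange_tube_mid [([238.7, 231.0], 0.8)]
blue_tube_mid [([248.4, 243.6], 0.81), ([357.2, 308.6], 0.64), ([319.3, 322.4], 0.56)]
red blobs [[235.6, 185.0, 69], [265.7, 242.2, 205]]
cap model {36: [249.0, 233.7], 72: [268.4, 241.8], 108: [289.8, 238.5], 144: [303.9, 225.4], 180: [305.6, 208.2], 216: [295.0, 193.9]}
```

Emit:
move_arm(
  motion=[
    [-2.7, -8.3, 0, 0, 0, 0.06, 10],
    [-6.0, -22.5, 0, 0, 0, 0.16, 10],
    [-7.9, -36.9, 0, 0, 0, 0.26, 10],
    [-8.3, -51.4, 0, 0, 0, 0.36, 10],
    [-7.3, -65.9, 0, 0, 0, 0.46, 10],
  ],
)

```text
t: 24.63
ee_pos: [432.4, 80.3, 98.7]
orientation: [-2.481, 1.926, -0.001]
ft_force: [0.1, -2.1, -10.3]
width: 21.9
```

Emit:
move_arm(
  motion=[
    [2.4, -14.3, 0, 0, 0, 0.1, 10],
    [6.3, -28.3, 0, 0, 0, 0.2, 10],
    [11.5, -41.8, 0, 0, 0, 0.3, 10],
    [18.1, -54.8, 0, 0, 0, 0.4, 10],
    [21.9, -61.0, 0, 0, 0, 0.45, 10],
  ],
)

```text
t: 25.05
ee_pos: [454.5, 19.1, 98.6]
orientation: [-2.847, 1.326, 0.0]
ft_force: [-6.2, 13.7, -2.8]
width: 22.0
```

Emit:
move_arm(
  motion=[
    [0, 0, 0, 0, 0, 0, 10],
    [0, 0, 0, 0, 0, 0, 10],
    [0, 0, 0, 0, 0, 0, 10],
    [0, 0, 0, 0, 0, 0, 10],
  ],
)

```text
t: 25.38
ee_pos: [453.8, 20.3, 98.6]
orientation: [-2.844, 1.332, 0.001]
ft_force: [-4.7, 1.7, -4.3]
width: 22.0
```

```bash
python3 arc.py; python3 chk.py
```

```text
t 25.38 theta 0.0017 r 145.5 z 98.6 Ftan 3.94 Frad 3.02 Fz -4.32 w 22.0 q6 0.89
avg Ftan, theta [4.7277e+00 1.7000e-03] [0.679 0.   ]
red_tube_mid [([267.5, 256.6], 0.68), ([256.2, 197.8], 0.5)]
orange_tube_mid [([238.7, 232.5], 0.78)]
blue_tube_mid [([316.6, 323.5], 0.7), ([251.8, 245.0], 0.59), ([360.8, 310.6], 0.58)]
red blobs [[235.6, 185.0, 69], [267.2, 242.4, 211]]
cap model {36: [249.0, 233.7], 72: [268.4, 241.8], 108: [289.8, 238.5], 144: [303.9, 225.4], 180: [305.6, 208.2], 216: [295.0, 193.9]}
```

Red is at the reading place and the lever is home. I'm releasing the grip, checking that the fingers clear it, then rising.

Emit:
move_arm(
  motion=[
    [0, 0, 0, 0, 0, 0, 40],
    [0, 0, 0, 0, 0, 0, 60],
    [0, 0, 0, 0, 0, 0, 75],
    [0, 0, 0, 0, 0, 0, 80],
    [0, 0, 0, 0, 0, 0, 80],
  ],
)

```text
t: 26.15
ee_pos: [455.1, 20.1, 99.1]
orientation: [-2.844, 1.332, -0.003]
ft_force: [0.2, -0.2, -0.2]
width: 51.7
```

Emit:
move_arm(
  motion=[
    [0, 0, 0, 0, 0, 0, 80],
    [0, 0, 0, 0, 0, 0, 80],
    [0, 0, 0, 0, 0, 0, 80],
    [0, 0, 0, 0, 0, 0, 80],
  ],
)

```text
t: 26.48
ee_pos: [454.1, 20.2, 98.7]
orientation: [-2.845, 1.332, -0.0]
ft_force: [-0.0, 0.3, 0.2]
width: 77.8
```

Emit:
move_arm(
  motion=[
    [0, 0, 25, 0, 0, 0, 80],
    [0, 0, 55, 0, 0, 0, 80],
    [0, 0, 85, 0, 0, 0, 80],
    [-10, -30, 115, 0, 0, 0, 80],
    [-20, -60, 125, 0, 0, 0, 80],
  ],
)

```text
t: 26.9
ee_pos: [436.1, -39.7, 227.2]
orientation: [-2.846, 1.327, -0.009]
ft_force: [1.2, 0.0, 0.2]
width: 79.8
```

Emit:
move_arm(
  motion=[
    [0, 0, 0, 0, 0, 0, 80],
    [0, 0, 0, 0, 0, 0, 80],
    [0, 0, 0, 0, 0, 0, 80],
    [0, 0, 0, 0, 0, 0, 80],
  ],
)

```text
t: 27.23
ee_pos: [433.8, -39.1, 222.9]
orientation: [2.845, -1.332, -0.002]
ft_force: [0.4, -0.2, -0.3]
width: 80.0
```

```bash
python3 chk.py; python3 - <<'E'
from h import *
im=get_image("scene")
for n in("scene","side","wrist"):
    i=get_image(n);print(n,[(x["location"][::-1],round(x["p"],2)) for x in mark_of(i,"lever_grip")[:2]],[(x["location"][::-1],round(x["p"],2)) for x in mark_of(i,"read_spot")[:2]])
o=get_obs();print(o["t"],o["ee_pos"],o["ft_force"],o["width"])
E
```

```text
red_tube_mid [([265.9, 253.7], 0.76), ([269.3, 255.5], 0.5)]
orange_tube_mid [([239.0, 231.1], 0.53)]
blue_tube_mid [([317.4, 322.1], 0.84), ([250.3, 246.3], 0.83), ([359.9, 310.1], 0.66)]
red blobs [[235.3, 185.0, 58], [267.3, 242.4, 208]]
cap model {36: [249.0, 233.7], 72: [268.4, 241.8], 108: [289.8, 238.5], 144: [303.9, 225.4], 180: [305.6, 208.2], 216: [295.0, 193.9]}
scene [([292.6, 201.9], 0.67)] [([223.5, 214.4], 0.97)]
side [([318.2, 190.3], 0.86)] [([270.7, 254.2], 0.61)]
wrist [([218.8, 132.3], 0.63)] []
27.9333 [434.04928254 -39.8023483  223.69156445] [ 0.57227343  0.25237374 -0.74183321] 79.727490643386
```

View pics/chk.png

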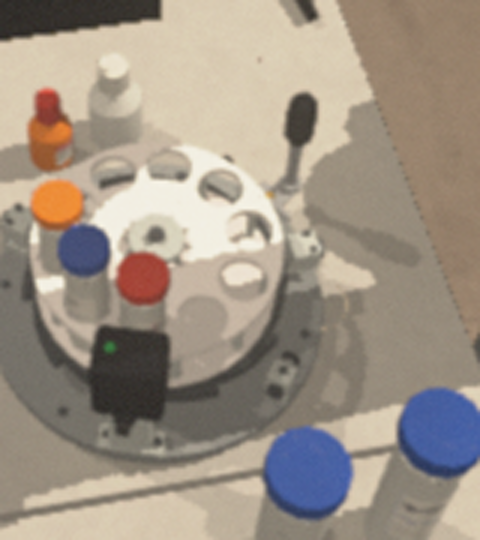

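The crop shows the red tube (143,278) upright in front of the reading head, the lever grip home at (300,120), and the bottles where they were. I'm handing in.

```bash
python3 -c "from workcell import close_job; print(close_job())"
```

```text
the job is handed in; nothing more can be done
None
```

The red-capped tube now stands in front of the reading head, the lever is home and released, and the job is handed in (about 28 s of the 67 s used).

- **Strokes:** red started at bearing 216, four places before the head, so I made four strokes. Each time I drew the lever until the force at the grip rose from about 4 N to about 7 N at the rubber stop, roughly 3 mm into it. I then guided the lever home in the gripper, about 1.2 rad/s.
- **Last checks, tube and lever:** in the side view the red cap sat within about 1 pixel of where the model puts it at the reading place. The tubes looked upright. The grip was seen again at its home pixel, and the gripper was clear of everything with no force on it.
- **Last checks, bystanders:** the bottles looked unmoved. I did not look at the green case again, but nothing passed near it.
- **Disagreements:** the networks often took the two tall blue tubes for the small one, and the end stop was mostly misplaced, so I found the stop by force instead. My home reading rested on the arm's pose, within about 0.004 rad. While gripped at home the tool read 3 to 5 N, which vanished on letting go.

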